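Set out the titration standards

ROBOT

A 6-joint arm with a two-finger parallel gripper is mounted at the origin on the work surface. World frame = base frame: x ahead of the robot, y to its left, z up, the work surface at z = 0. Lengths are in m, angles in rad, forces in N, time in s.
With the tool pointing down it reaches from about 0.25 to 0.775 m from the base axis. Payload 8.9 kg.
Tool frame: the origin (TCP) lies at the very end of the fingers, on their centre line; the grasp point (between the pads) lies 19 mm behind it; z points along the fingers, y is the line along which they close (so a half turn about z gives the same grasp; the last joint's range is limited). The gripper opens to 85 mm and grips with 20 to 120 N. Pads are 22 mm wide; open, the fingers measure 114 mm over their backs; the gripper's body (76 mm by 85 mm) begins 54 mm behind the grasp point. The pads swing forward as they close: fully open they stand 13 mm farther back than shut.
Start: joints at [-1.459, 0.291, -0.153, 1.127, 0, 1.431], TCP at [0.13, -0.509, 0.231] pointing down, gripper open.
Joint ranges: [-2.52, 2.52], [-0.91, 1.74], [-1.3, 1.37], [-1.96, 2.02], [-1.52, 1.47], [-3.14, 3.14]. Speed limits (rad/s): [2.22, 2.22, 2.79, 3.14, 3.14, 3.14].

INTERFACE

Orientations are given as a unit quaternion [x, y, z, w].
In Python, from cell import r, eyes, models gives the robot as it stands.
- The arm moves only by the tool step_arm, never from a script. Its argument "steps" is a list of rows, each an object of numbers: "x", "y", "z": the shift along the tool's x, y, z in cm; "twist": the turn about the tool's z in rad; "grip": the opening, from -1 (shut) to 1 (fully open). In form: [{"x": .., "y": .., "z": .., "twist": .., "grip": ..}, ...]. A call has 1 to 20 rows; each row shifts and turns the commanded pose from where the row before left it, along the tool's axes as they then stand; what a row does not reach is not made up. A row lasts 1/8 s, in which the tool goes at most 62.5 mm and 10.7 degrees, less where a joint would pass 70% of its speed; a pose out of reach is approached as far as the arm can. A call with a gripper value outside its range is refused whole. The fingers move at their own pace and stop on an object; the grip force is fixed at half the most. Time passes only in rows, so rows that do not move let the fingers close. It gives the time, the measured TCP pose, the force, the opening and the grip force at its end, in the units of the state.
- r.observe(): the state, without advancing time (a new reading comes with each control period).
- eyes.snapshot(name): name is "scene" or "top" or "wrist"; returns (picture, depth): 384x512x3 uint8, red, green, blue; 384x512 float32, m along the optical axis (not along the pixel's ray), 0 where there is no reading.
- eyes.calibration(name): a dict with "vertical_fov" (degrees; the focal length in pixels is half the picture's height over the tangent of half this angle, whatever the lens; pixels are square), "cx", "cy" (the principal point, pixels), "T" (4x4, takes a point from camera to world coordinates); the wrist camera has in their place "tool_from_camera" (4x4, takes a point from camera to tool coordinates, whose origin is the TCP and whose axes are the flange's). Camera axes: x right, y down, z forward; pixel columns grow to the right and rows downward; lengths in m; the calibration is good to about 2 mm. A picture is of the moment at which its call begins: read the wrist's pose just before it. calibration takes no time and is no camera call.
- r.close_job(): hands the job in; it is judged then, once.
Trained networks look in the newest picture that a camera, given by its name, has taken for a name from the list of things; names that differ only in an ending like _2 or _b are one class to them, and where a whole thing is asked for, a point or a joint stands for the part that bears it (a point fixed in the world has none). Each returns a list of dicts, best first, with "confidence" (0 to 1); they miss things now and then, are a little off and sometimes report something else, mostly with a low value. They report only what shows in the picture. A call takes as long as a camera call. They do not tell look-alikes from the thing itself.
- models.boxes_of(camera, thing): "rect" ([left, top, right, bottom] in pixels, round what is visible of it).
- models.regions_of(camera, thing): "region" (384x512 bool, what is visible of it) and "rect" ([left, top, right, bottom] in pixels, round what is visible of it).
- models.place_of(camera, thing): "location" ([row, column] in pixels: a listed point, or the origin of a listed thing).
The state is a dict: "clock": time; "joints": joint angles; "joint_vel": joint speeds; "tau": joint torques, N m; "eef_pos": TCP position; "ee_rot": TCP orientation; "ft_force": force on the tool from outside, world axes, zero at the start; "moment": the same for the moment, N m; "gripper_width": opening from 0.0 (shut) to 1.0 (fully open); "grasp_force": force on a finger pad.
Only numpy, scipy, OpenCV 4.12 (cv2) and the standard library are available. Lean on these libraries where they do the work, as an engineer would, in place of code of your own. Each camera call takes 0.05 s, during which the arm holds its last target. There are 200 camera calls.

TASK

Get the titration corner ready: stand each buffer bottle upright in the middle of the pad of its cap's colour, wholly on the pad, and slide the colour-chart plate upright, fully home, into the empty middle slot of the white rack, in any order. Never knock a bottle over, and leave the conical flask and the porcelain cup where they stand.

Things in the scene. Friction and masses are not known exactly. Their poses are not given: they have to be found in the camera images.
- bottle_red: Loose white plastic buffer bottle with a red screw cap and red label band; round, 48 mm in diameter, 100 mm tall including the cap, about 130 g, standing upright on the table. Origin: centre of its underside, z up.
- pad_red: Flat red plastic disc fixed to the table, 72 mm in diameter, 4 mm thick. Origin: centre of its underside, on the table top, z up; yaw means nothing.
- bottle_blue: Loose white plastic buffer bottle with a blue screw cap and blue label band; round, 48 mm in diameter, 100 mm tall including the cap, about 130 g, standing upright on the table. Origin: centre of its underside, z up.
- pad_blue: Flat blue plastic disc fixed to the table, 72 mm in diameter, 4 mm thick. Origin: centre of its underside, on the table top, z up; yaw means nothing.
- bottle_yellow: Loose white plastic buffer bottle with a yellow screw cap and yellow label band; round, 48 mm in diameter, 100 mm tall including the cap, about 130 g, standing upright on the table. Origin: centre of its underside, z up.
- pad_yellow: Flat yellow plastic disc fixed to the table, 72 mm in diameter, 4 mm thick. Origin: centre of its underside, on the table top, z up; yaw means nothing.
- plate: Loose white chart plate, 90 g, 70 wide (x) x 5 thick (y) x 70 mm high, with five colour swatches; above it a green grip bar 45 long (x), 12 thick (y), 70 to 95 mm above the lower edge. Origin: middle of the lower edge, z up. Starts upright in the 9 mm slot of a fixed grey stand (100 x 61 x 32 mm, slot floor 8 mm up), across the table from the rack; lifts straight out.
- rack: Fixed white rack, 100 (x, along slots) x 80 mm (y); slots 9 mm wide, 90 long at y = -20, 0, 20 mm, floors 8 mm above the table, walls straight to 26 and flaring to a 20 mm mouth at 31.5 mm height. Outer slots hold fixed green glass plates, tops at 60 mm; the middle one is empty. Origin: on the table under the middle slot's middle, z up. Plate fits either way round.
- flask: Bystander to be left alone: small stoppered glass conical flask with a cork-brown stopper, 62 mm wide at the base, 30 mm at the stopper, 100 mm tall, loose. Origin: centre of its underside.
- crucible: Bystander to be left alone: empty white porcelain cup, 60 mm across the rim, 55 mm tall, loose. Origin: centre of its underside.
Not all that is in view belongs to the job. What is shaped like the bottle_yellow but black or green is not meant.

How it is judged:
At the end, for the whole second after the job is handed in: Each bottle upright (0.1 rad) and resting on the pad of its colour, centre within 13 mm of the pad's; the plate in the rack's middle slot, lower edge within 4 mm of the slot floor, 6 mm across and 15 mm along of the slot's middle, turned and leaning under 0.2 rad; all at rest (horizontal distance between bottle_red and pad_red below 0.013 m and z of bottle_red in the frame of pad_red between 0.002 and 0.008 m and angle between each of bottle_red, bottle_blue, bottle_yellow's own z axis and vertical below 0.1 rad and linear speed of each of bottle_red, bottle_blue, bottle_yellow, plate below 0.02 m/s and horizontal distance between bottle_blue and pad_blue below 0.013 m and z of bottle_blue in the frame of pad_blue between 0.002 and 0.008 m and horizontal distance between bottle_yellow and pad_yellow below 0.013 m and z of bottle_yellow in the frame of pad_yellow between 0.002 and 0.008 m and y of plate in the frame of rack between -0.006 and 0.006 m and x of plate in the frame of rack between -0.015 and 0.015 m and z of plate in the frame of rack below 0.012 m and angle between plate's own z axis and vertical below 0.2 rad and angle between the x axis of plate and the x axis of rack, either way round below 0.2 rad); the robot touches nothing.
It fails at once if a bottle is knocked over (tilted more than 0.7 rad) (angle between any of bottle_red, bottle_blue, bottle_yellow's own z axis and vertical above 0.7 rad).
It fails at once if the conical flask or the porcelain cup is moved more than 25 mm (distance of any of flask, crucible from where it was at the start of the episode above 0.025 m).
It also fails if it takes over 138 s, if anything falls off the work surface, if the arm or the gripper's body presses on something with over 40 N, if the wrist force passes 120 N, or if a joint passes its speed limit or range.

## Working session

There is one attempt and no reset: what is moved stays moved. The work goes in short steps, Python scripts to look and compute and a tool call to move; the robot and the scene stay as the last step left them, time stands still between calls to the robot, and variables do not carry over. Pictures are saved under pics/ and viewed, at most 14 in all, crops included, and the job is handed in when it is done.

Besides the shell and the picture viewer there is one more tool, called after ">>>" as name(argument=value, ...), one argument or row to a line, values as JSON. step_arm: Moves the arm, as the interface text tells. Its arguments: {"type":"object","properties":{"steps":{"type":"array","items":{"type":"object","properties":{"x":{"type":"number"},"y":{"type":"number"},"z":{"type":"number"},"twist":{"type":"number"},"grip":{"type":"number"}}}}},"required":["steps"]}

```bash
ls; mkdir -p pics; cat > h.py <<'E'
import numpy as np, cv2
from cell import r, eyes, models
from scipy.spatial.transform import Rotation as R
def snap(n):
    s=r.observe(); p,d=eyes.snapshot(n); c=eyes.calibration(n)
    f=p.shape[0]/2/np.tan(np.radians(c["vertical_fov"])/2)
    if "T" in c: T=np.array(c["T"])
    else:
        W=np.eye(4);W[:3,:3]=R.from_quat(s["ee_rot"]).as_matrix();W[:3,3]=s["eef_pos"];T=W@np.array(c["tool_from_camera"])
    v,u=np.mgrid[:p.shape[0],:p.shape[1]]
    X=np.stack([(u-c["cx"])/f*d,(v-c["cy"])/f*d,d],-1)@T[:3,:3].T+T[:3,3]
    X[d==0]=np.nan
    return p,d,X,(f,c,T)
def save(name,p,scale=1):
    cv2.imwrite("pics/"+name,cv2.resize(p[...,::-1],None,fx=scale,fy=scale,interpolation=cv2.INTER_CUBIC))
E
python3 - <<'E'
from h import *
names="bottle_red pad_red bottle_blue pad_blue bottle_yellow pad_yellow plate rack flask crucible".split()
ps=[]
for cam in("top","scene"):
    p,d,X,k=snap(cam); ps.append(p); print(cam,k[2].round(3).tolist())
    for n in names:
        for m in models.regions_of(cam,n)[:4]:
            if m["confidence"]<.25: continue
            q=X[m["region"]]; q=q[~np.isnan(q[:,0])]
            if len(q)==0: continue
            print(n,round(m["confidence"],2),np.round(m["rect"]).astype(int).tolist(),np.median(q,0).round(3),q.min(0).round(3),q.max(0).round(3))
save("a_top.png",ps[0],1.5);save("a_scene.png",ps[1],1.5)
print(r.observe())
E
```

```text
pics
top [[0.025, -0.999, 0.024, 0.526], [-1.0, -0.026, -0.004, 0.001], [0.005, -0.024, -1.0, 0.974], [0.0, 0.0, 0.0, 1.0]]
bottle_red 0.68 [190, 132, 212, 150] [0.667 0.132 0.099] [ 0.647  0.113 -0.002] [0.693 0.177 0.104]
pad_red 0.8 [314, 176, 345, 204] [ 0.554 -0.205  0.004] [ 0.521 -0.243 -0.005] [ 0.59  -0.169  0.009]
bottle_blue 0.68 [191, 224, 214, 244] [0.436 0.122 0.099] [0.413 0.102 0.005] [0.457 0.146 0.104]
pad_blue 0.96 [172, 178, 201, 202] [0.544 0.18  0.004] [ 0.511  0.144 -0.002] [0.58  0.216 0.009]
bottle_yellow 0.79 [275, 171, 294, 189] [ 0.575 -0.079  0.099] [ 0.554 -0.103 -0.001] [ 0.603 -0.059  0.104]
bottle_yellow 0.56 [231, 210, 249, 227] [0.479 0.032 0.099] [0.457 0.011 0.019] [0.5   0.052 0.104]
bottle_yellow 0.51 [260, 204, 281, 225] [ 0.486 -0.044  0.1  ] [ 0.464 -0.066  0.053] [ 0.505 -0.024  0.104]
pad_yellow 0.83 [295, 142, 324, 170] [ 0.649 -0.159  0.004] [ 0.615 -0.193 -0.005] [ 0.685 -0.124  0.009]
pad_yellow 0.69 [190, 224, 216, 244] [0.435 0.122 0.099] [ 0.4    0.102 -0.003] [0.457 0.166 0.104]
pad_yellow 0.5 [174, 178, 201, 201] [0.546 0.18  0.004
[... 2468 characters left out ...]
 0.065]
{'clock': 1.1, 'joints': array([-1.45928500e+00,  2.90734918e-01, -1.53379093e-01,  1.12671333e+00,
        8.57554637e-06,  1.43150426e+00]), 'joint_vel': array([ 0.00115522, -0.00109904, -0.00017241,  0.00108941, -0.00069646,
       -0.00116138]), 'tau': array([ 8.45950999e-04, -5.37045407e+01,  3.31637192e+01,  1.91832143e-03,
       -2.03621005e-05,  1.14856400e-05]), 'eef_pos': array([ 0.13030644, -0.50857432,  0.23129477]), 'ee_rot': array([ 9.92147506e-01,  1.25073287e-01,  4.50274140e-06, -1.54452873e-05]), 'ft_force': array([0.32796744, 0.43618388, 0.01758165]), 'moment': array([-0.02546559,  0.0011823 ,  0.03347347]), 'grasp_force': 0.0, 'gripper_width': 1.0028929020189405}
```

```bash
python3 - <<'E'
from h import *
a=cv2.imread("pics/a_top.png")
cv2.imwrite("pics/b_top.png",cv2.resize(cv2.resize(a,(512,384))[110:270,100:420],None,fx=2.5,fy=2.5,interpolation=cv2.INTER_CUBIC))
p,d,X,k=snap("top")
# top-surface centres by height mask
for n,(x,y) in dict(red=(.667,.132),blue=(.436,.122),y1=(.575,-.079),y2=(.479,.032),y3=(.486,-.044)).items():
    m=(abs(X[...,2]-.1)<.006)&(np.hypot(X[...,0]-x,X[...,1]-y)<.035)
    q=X[m];print(n,((q.max(0)+q.min(0))/2).round(4),q.mean(0).round(4),np.median(p[m],0))
for n,(x,y) in dict(pr=(.555,-.205),pb=(.545,.18),py=(.65,-.159)).items():
    m=(abs(X[...,2]-.004)<.01)&(np.hypot(X[...,0]-x,X[...,1]-y)<.05)&(p.max(-1).astype(int)-p.min(-1)>90)
    q=X[m];print(n,((q.max(0)+q.min(0))/2).round(4),q.mean(0).round(4),np.median(p[m],0))
def rect(m):
    q=X[m][:,:2].astype(np.float32);(c,s,an)=cv2.minAreaRect(q*1000);print(np.round(c,1),np.round(s,1),round(an,1),len(q))
near=lambda x,y,rr:np.hypot(X[...,0]-x,X[...,1]-y)<rr
Z=X[...,2]
print("stand");rect(near(.486,.335,.09)&(Z>.02)&(Z<.04))
print("bar");rect(near(.486,.33,.07)&(Z>.09))
print("rack");rect(near(.475,-.352,.09)&(Z>.018)&(Z<.04))
print("glass");rect(near(.475,-.352,.09)&(Z>.052))
E
```

```text
red [0.6712 0.1375 0.0992] [0.6711 0.1371 0.1001] [247.  47.  42.]
blue [0.4324 0.1269 0.0998] [0.4328 0.1268 0.1   ] [ 47. 125. 240.]
y1 [ 0.5757 -0.0824  0.1007] [ 0.5758 -0.0826  0.0999] [254. 244.  59.]
y2 [0.4754 0.0337 0.1003] [0.476  0.0343 0.0999] [46. 46. 49.]
y3 [ 0.4835 -0.0462  0.0999] [ 0.4838 -0.0459  0.1001] [ 75.  213.5 104. ]
pr [ 0.5551 -0.2034  0.0027] [ 0.5543 -0.203   0.0038] [254.  93.  81.]
pb [0.5454 0.1805 0.0036] [0.5453 0.181  0.004 ] [ 48. 124. 240.]
py [ 0.6503 -0.1601  0.0032] [ 0.6493 -0.1586  0.0037] [254. 246.  65.]
stand
[483.2 332.2] [31.2 98.1] 65.6 279
bar
[484.2 331.7] [13.2 44.6] 65.9 118
rack
[ 477.1 -356.8] [ 78.4 100.2] 85.7 675
glass
[ 476.9 -357.5] [46.2 70. ] 86.6 149
```

View pics/b_top.png

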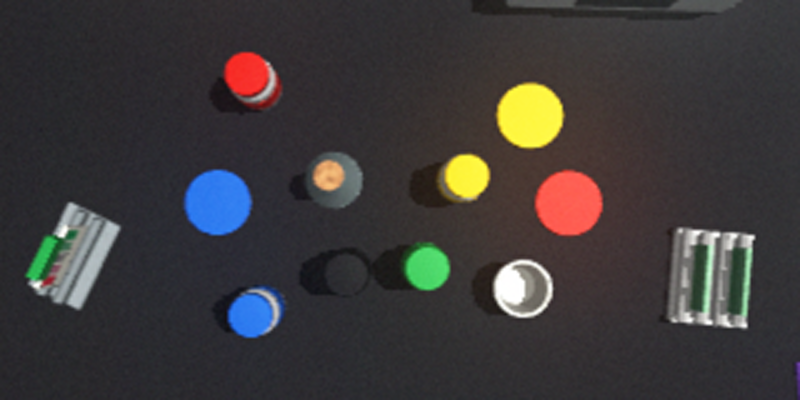

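View pics/a_scene.png

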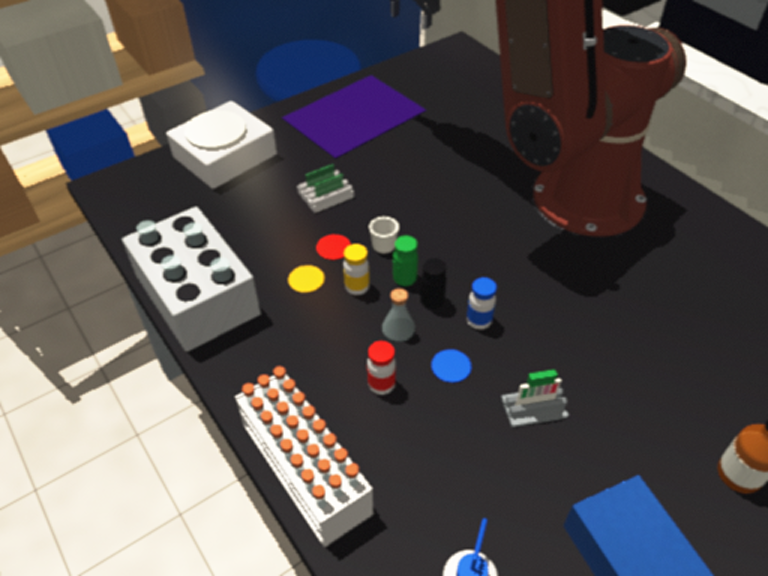

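The yellow class has three candidates in the top image. The cap at (283,180) is yellow, (240,218) is black and (270,214) is green. The target is the yellow one at world (0.576, -0.082), as the enlarged crop confirms. First I'll turn the tool and look at the rack from close by.

>>> step_arm(
  steps=[
    {"twist":-0.18},
    {"twist":-0.18},
    {"twist":-0.18},
    {"twist":-0.18},
    {"twist":-0.18},
    {"twist":-0.18},
    {"twist":-0.18},
    {"twist":-0.18},
    {"twist":-0.18},
    {"twist":-0.18},
    {"twist":-0.18},
    {"twist":-0.18},
    {"twist":-0.18},
    {"twist":-0.18},
    {"twist":-0.18},
    {"twist":-0.19},
    {"x":-5,"y":3,"z":-1.5},
    {"x":-5,"y":3,"z":-1.5},
    {"x":-5,"y":3,"z":-1},
    {},
  ],
)

```text
$.steps[0]: bad value
```

```bash
cat >> h.py <<'E'
def rect(X,m):
    q=X[m][:,:2].astype(np.float32);(c,s,an)=cv2.minAreaRect(q*1000);print(np.round(c,1),np.round(s,1),round(an,2),len(q))
def go(x,y,z,yaw=None):
    s=r.observe();M=R.from_quat(s["ee_rot"]).as_matrix();a=np.arctan2(M[1,0],M[0,0])
    t=0 if yaw is None else (np.radians(yaw)-a+np.pi)%(2*np.pi)-np.pi
    d=M.T@(np.array([x,y,z])-s["eef_pos"])*100
    print("at",s["eef_pos"].round(4),"yaw",np.degrees(a).round(2),"now-axes cm",d.round(2),"twist",round(-t,3),
      "after-twist cm",((R.from_euler("z",t).as_matrix()@M).T@(np.array([x,y,z])-s["eef_pos"])*100).round(2))
E
python3 - <<'E'
from h import *
p,d,X,k=snap("wrist"); save("c.png",p,1.5); print(k[1]["tool_from_camera"])
Z=X[...,2];N=np.hypot(X[...,0]-.477,X[...,1]+.357)<.075
rect(X,N&(Z>.018)&(Z<.04));rect(X,N&(Z>.052)&(Z<.07))
go(.576,-.0825,.2,180)
E
```

```text
[[-1.06825896e-04 -9.45278088e-01 -3.26265728e-01  8.35138862e-02]
 [ 9.99999817e-01  9.31963514e-05 -5.97434324e-04  6.05547882e-04]
 [ 5.95148351e-04 -3.26265732e-01  9.45277905e-01 -1.43406698e-01]
 [ 0.00000000e+00  0.00000000e+00  0.00000000e+00  1.00000000e+00]]
[0. 0.] [0. 0.] 0.0 0
[0. 0.] [0. 0.] 0.0 0
at [ 0.1303 -0.5086  0.2313] yaw 14.37 now-axes cm [ 53.75 -30.21   3.13] twist -2.891 after-twist cm [-44.57  42.61   3.13]
```

View pics/c.png

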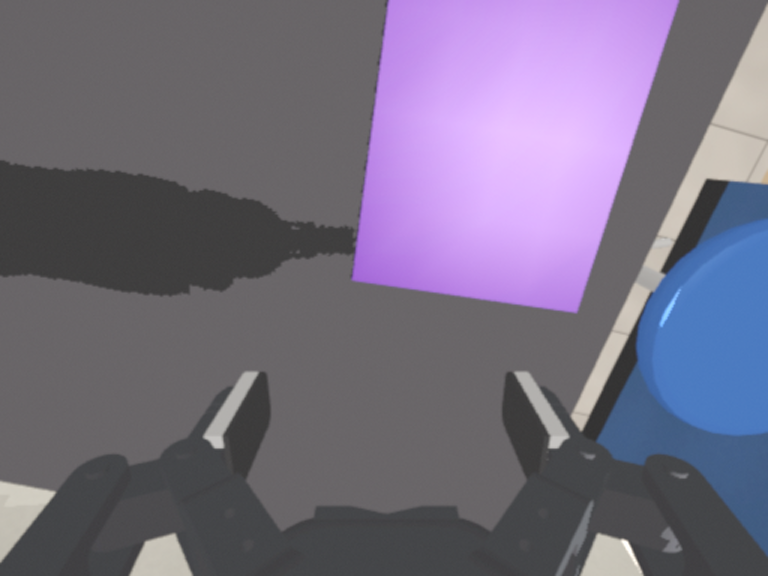

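The picture shows only the purple mat, because the move was refused: each row needs every key. I'll send it again.

>>> step_arm(
  steps=[
    {"x":0,"y":0,"z":0,"twist":-0.18,"grip":1},
    {"x":0,"y":0,"z":0,"twist":-0.18,"grip":1},
    {"x":0,"y":0,"z":0,"twist":-0.18,"grip":1},
    {"x":0,"y":0,"z":0,"twist":-0.18,"grip":1},
    {"x":0,"y":0,"z":0,"twist":-0.18,"grip":1},
    {"x":0,"y":0,"z":0,"twist":-0.18,"grip":1},
    {"x":0,"y":0,"z":0,"twist":-0.18,"grip":1},
    {"x":0,"y":0,"z":0,"twist":-0.18,"grip":1},
    {"x":0,"y":0,"z":0,"twist":-0.18,"grip":1},
    {"x":0,"y":0,"z":0,"twist":-0.18,"grip":1},
    {"x":0,"y":0,"z":0,"twist":-0.18,"grip":1},
    {"x":0,"y":0,"z":0,"twist":-0.18,"grip":1},
    {"x":0,"y":0,"z":0,"twist":-0.18,"grip":1},
    {"x":0,"y":0,"z":0,"twist":-0.18,"grip":1},
    {"x":0,"y":0,"z":0,"twist":-0.18,"grip":1},
    {"x":0,"y":0,"z":0,"twist":-0.19,"grip":1},
    {"x":-5,"y":3,"z":-1,"twist":0,"grip":1},
    {"x":-5,"y":3,"z":-1,"twist":0,"grip":1},
    {"x":-5,"y":3,"z":-1,"twist":0,"grip":1},
    {"x":-5,"y":3,"z":0,"twist":0,"grip":1},
  ],
)

```text
clock: 3.7
eef_pos: [0.3324, -0.3886, 0.2622]
ee_rot: [0.002, 1.0, -0.001, 0.0]
ft_force: [0.3, -1.0, 0.4]
gripper_width: 0.998
grasp_force: 0.0
```

>>> step_arm(
  steps=[
    {"x":-5,"y":1,"z":0,"twist":0,"grip":1},
    {"x":-5,"y":1,"z":0,"twist":0,"grip":1},
    {"x":0,"y":0,"z":0,"twist":0,"grip":1},
    {"x":0,"y":0,"z":0,"twist":0,"grip":1},
  ],
)

```text
clock: 4.2
eef_pos: [0.4304, -0.3694, 0.261]
ee_rot: [0.001, 1.0, 0.0, -0.0]
ft_force: [-0.7, 0.5, 0.1]
gripper_width: 1.002
grasp_force: 0.0
```

```bash
python3 - <<'E'
from h import *
p,d,X,k=snap("wrist"); save("d.png",p,1.5)
Z=X[...,2];N=np.hypot(X[...,0]-.477,X[...,1]+.357)<.075
rect(X,N&(Z>.018)&(Z<.04));rect(X,N&(Z>.052)&(Z<.07))
go(.576,-.0825,.2,180)
E
```

```text
[ 478.  -356.1] [ 78.8 100.9] 86.79 2219
[ 477.8 -356.4] [44.1 69.9] 86.15 333
at [ 0.43   -0.3697  0.2612] yaw 179.79 now-axes cm [-14.5   28.77   6.12] twist -0.004 after-twist cm [-14.6   28.71   6.12]
```

View pics/d.png

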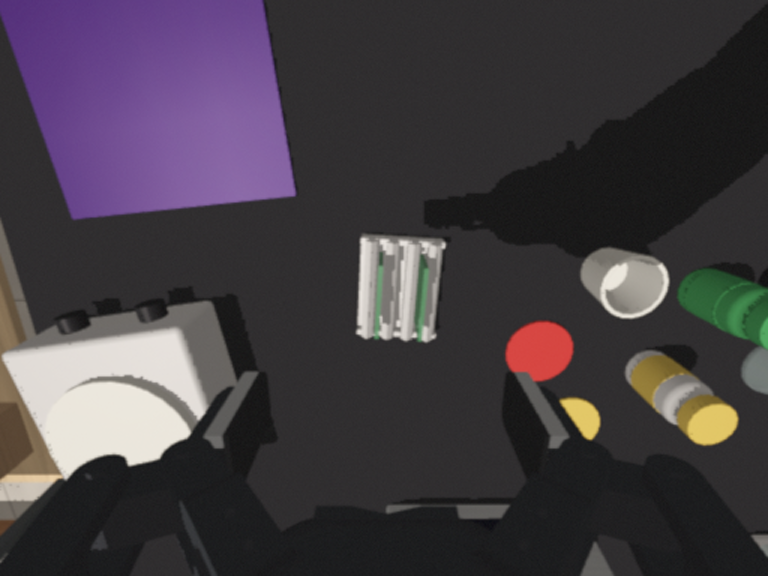

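The wrist view shows the rack at (400,288) in the enlarged picture, with its middle slot empty. It agrees with the top camera: (0.478, -0.356), slots at -3.5°. Next is the yellow bottle.

>>> step_arm(
  steps=[
    {"x":-2,"y":4.1,"z":0,"twist":0,"grip":1},
    {"x":-2.1,"y":4.1,"z":0,"twist":0,"grip":1},
    {"x":-2.1,"y":4.1,"z":0,"twist":0,"grip":1},
    {"x":-2.1,"y":4.1,"z":0,"twist":0,"grip":1},
    {"x":-2.1,"y":4.1,"z":0,"twist":0,"grip":1},
    {"x":-2.1,"y":4.1,"z":0,"twist":0,"grip":1},
    {"x":-2.1,"y":4.1,"z":0,"twist":0,"grip":1},
    {"x":0,"y":0,"z":3,"twist":0,"grip":1},
    {"x":0,"y":0,"z":4,"twist":0,"grip":1},
    {"x":0,"y":0,"z":4,"twist":0,"grip":1},
    {"x":0,"y":0,"z":4,"twist":0,"grip":1},
    {"x":0,"y":0,"z":4,"twist":0,"grip":1},
    {"x":0,"y":0,"z":2.5,"twist":0,"grip":1},
    {"x":0,"y":0,"z":0,"twist":0,"grip":1},
    {"x":0,"y":0,"z":0,"twist":0,"grip":1},
  ],
)

```text
clock: 6.12
eef_pos: [0.5782, -0.0839, 0.0476]
ee_rot: [0.002, 1.0, -0.0, 0.001]
ft_force: [-1.1, 0.5, -0.2]
gripper_width: 0.997
grasp_force: 0.0
```

>>> step_arm(
  steps=[
    {"x":0,"y":0,"z":0,"twist":0,"grip":-1},
    {"x":0,"y":0,"z":0,"twist":0,"grip":-1},
    {"x":0,"y":0,"z":0,"twist":0,"grip":-1},
    {"x":0,"y":0,"z":0,"twist":0,"grip":-1},
    {"x":0,"y":0,"z":0,"twist":0,"grip":-1},
    {"x":0,"y":0,"z":0,"twist":0,"grip":-1},
  ],
)

```text
clock: 6.88
eef_pos: [0.5785, -0.0831, 0.0476]
ee_rot: [0.002, 1.0, -0.0, 0.001]
ft_force: [-0.4, 0.7, 8.0]
gripper_width: 0.54
grasp_force: 60.8
```

```bash
python3 - <<'E'
from h import *
go(.650,-.1595,.2,180)
p,d,X,k=snap("wrist"); save("e.png",p,1)
E
```

```text
at [ 0.5785 -0.0831  0.0476] yaw 179.82 now-axes cm [ -7.2   -7.62 -15.23] twist -0.003 after-twist cm [ -7.18  -7.64 -15.23]
```

View pics/e.png

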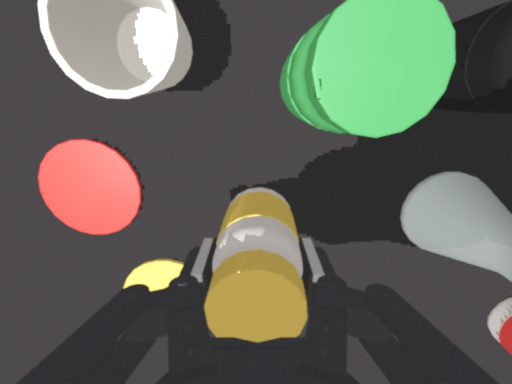

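The yellow bottle is held between the pads at (258,270), and the flask at right is clear. Next I'll carry it to the yellow pad.

>>> step_arm(
  steps=[
    {"x":0,"y":0,"z":-2,"twist":0,"grip":-1},
    {"x":0,"y":0,"z":-2,"twist":0,"grip":-1},
    {"x":-2,"y":-2,"z":0,"twist":0,"grip":-1},
    {"x":-2,"y":-2,"z":0,"twist":0,"grip":-1},
    {"x":-2,"y":-2,"z":0,"twist":0,"grip":-1},
    {"x":-1.4,"y":-1.6,"z":0,"twist":0,"grip":-1},
    {"x":0,"y":0,"z":0,"twist":0,"grip":-1},
    {"x":0,"y":0,"z":1.5,"twist":0,"grip":-1},
    {"x":0,"y":0,"z":1,"twist":0,"grip":-1},
    {"x":0,"y":0,"z":0.6,"twist":0,"grip":-1},
    {"x":0,"y":0,"z":0.4,"twist":0,"grip":-1},
    {"x":0,"y":0,"z":0,"twist":0,"grip":-1},
    {"x":0,"y":0,"z":0,"twist":0,"grip":-1},
  ],
)

```text
clock: 8.55
eef_pos: [0.6518, -0.1591, 0.0517]
ee_rot: [0.002, 1.0, 0.0, 0.0]
ft_force: [-0.3, 1.3, 2.4]
gripper_width: 0.54
grasp_force: 62.3
```

```bash
python3 - <<'E'
from h import *
go(.6525,-.1595,.052,180)
E
```

```text
at [ 0.6518 -0.1591  0.0517] yaw 179.82 now-axes cm [-0.07 -0.04 -0.03] twist -0.003 after-twist cm [-0.07 -0.04 -0.03]
```

>>> step_arm(
  steps=[
    {"x":0,"y":0,"z":0,"twist":0,"grip":0.4},
    {"x":0,"y":0,"z":0,"twist":0,"grip":1},
    {"x":0,"y":0,"z":0,"twist":0,"grip":1},
    {"x":0,"y":0,"z":0,"twist":0,"grip":1},
    {"x":0,"y":0,"z":-3,"twist":0,"grip":1},
    {"x":0,"y":0,"z":-4,"twist":0,"grip":1},
    {"x":0,"y":0,"z":-5,"twist":0,"grip":1},
    {"x":0,"y":0,"z":-3,"twist":0,"grip":1},
    {"x":-0.3,"y":4.2,"z":0,"twist":0,"grip":1},
    {"x":-0.3,"y":4.2,"z":0,"twist":0,"grip":1},
    {"x":-0.3,"y":4.2,"z":0,"twist":0,"grip":1},
    {"x":-0.3,"y":4.2,"z":0,"twist":0,"grip":1},
    {"x":-0.3,"y":4.2,"z":0,"twist":0,"grip":1},
    {"x":-0.2,"y":4.2,"z":0,"twist":0,"grip":1},
    {"x":-0.2,"y":4.4,"z":0,"twist":0,"grip":1},
    {"x":0,"y":0,"z":0,"twist":0,"grip":1},
    {"x":0,"y":0,"z":0,"twist":0,"grip":1},
  ],
)

```text
clock: 10.68
eef_pos: [0.6714, 0.1363, 0.2012]
ee_rot: [0.001, 1.0, -0.0, -0.0]
ft_force: [0.1, 0.1, -0.8]
gripper_width: 1.002
grasp_force: 0.0
```

```bash
python3 - <<'E'
from h import *
p,d,X,k=snap("top")
m=(abs(X[...,2]-.103)<.006)&(np.hypot(X[...,0]-.65,X[...,1]+.16)<.045)
q=X[m];print("yellow",((q.max(0)+q.min(0))/2).round(4),q.mean(0).round(4))
go(.6715,.1375,.046,180)
E
```

```text
yellow [ 0.6489 -0.159   0.1032] [ 0.6489 -0.1582  0.1039]
at [0.6714 0.1358 0.2012] yaw 179.78 now-axes cm [-1.000e-02  1.800e-01  1.552e+01] twist -0.004 after-twist cm [-1.000e-02  1.800e-01  1.552e+01]
```

>>> step_arm(
  steps=[
    {"x":0,"y":0.2,"z":4,"twist":0,"grip":1},
    {"x":0,"y":0,"z":4,"twist":0,"grip":1},
    {"x":0,"y":0,"z":4,"twist":0,"grip":1},
    {"x":0,"y":0,"z":2.5,"twist":0,"grip":1},
    {"x":0,"y":0,"z":1,"twist":0,"grip":1},
    {"x":0,"y":0,"z":0,"twist":0,"grip":1},
    {"x":0,"y":0,"z":0,"twist":0,"grip":-1},
    {"x":0,"y":0,"z":0,"twist":0,"grip":-1},
    {"x":0,"y":0,"z":0,"twist":0,"grip":-1},
    {"x":0,"y":0,"z":0,"twist":0,"grip":-1},
    {"x":0,"y":0,"z":0,"twist":0,"grip":-1},
    {"x":0,"y":0,"z":0,"twist":0,"grip":-1},
  ],
)

```text
clock: 12.22
eef_pos: [0.6726, 0.1387, 0.0479]
ee_rot: [0.002, 1.0, 0.0, 0.001]
ft_force: [-1.0, -0.3, 5.5]
gripper_width: 0.536
grasp_force: 62.3
```

>>> step_arm(
  steps=[
    {"x":0,"y":0,"z":-3,"twist":0,"grip":-1},
    {"x":0,"y":0,"z":-5,"twist":0,"grip":-1},
    {"x":0,"y":0,"z":-5,"twist":0,"grip":-1},
    {"x":0,"y":0,"z":-3,"twist":0,"grip":-1},
    {"x":1,"y":-3,"z":0,"twist":0,"grip":-1},
    {"x":1.3,"y":-3.8,"z":0,"twist":0,"grip":-1},
    {"x":1.3,"y":-3.8,"z":0,"twist":0,"grip":-1},
    {"x":1.3,"y":-3.8,"z":0,"twist":0,"grip":-1},
    {"x":1.3,"y":-3.8,"z":0,"twist":0,"grip":-1},
    {"x":1.3,"y":-3.8,"z":0,"twist":0,"grip":-1},
    {"x":1.3,"y":-3.8,"z":0,"twist":0,"grip":-1},
    {"x":1.3,"y":-3.8,"z":0,"twist":0,"grip":-1},
    {"x":1,"y":-3,"z":0,"twist":0,"grip":-1},
    {"x":0.6,"y":-1.4,"z":0,"twist":0,"grip":-1},
    {"x":0,"y":0,"z":0,"twist":0,"grip":-1},
    {"x":0,"y":0,"z":0,"twist":0,"grip":-1},
  ],
)

```text
clock: 14.22
eef_pos: [0.5536, -0.1999, 0.2063]
ee_rot: [0.001, 1.0, 0.0, 0.0]
ft_force: [-0.6, 0.2, -2.0]
gripper_width: 0.538
grasp_force: 62.0
```

```bash
python3 - <<'E'
from h import *
p,d,X,k=snap("top")
m=(np.hypot(X[...,0]-.555,X[...,1]+.203)<.045)&(p[...,0]>150)&(p[...,1]<120)&(X[...,2]>.2)
q=X[m];print("red",len(q),q.mean(0).round(4) if len(q) else 0)
go(.555,-.203,.0505,180)
E
```

```text
red 3374 [ 0.5541 -0.1822  0.7007]
at [ 0.5537 -0.1999  0.2063] yaw 179.88 now-axes cm [-0.13 -0.32 15.58] twist -0.002 after-twist cm [-0.13 -0.32 15.58]
```

>>> step_arm(
  steps=[
    {"x":-0.2,"y":-0.3,"z":4,"twist":0,"grip":-1},
    {"x":0,"y":0,"z":4,"twist":0,"grip":-1},
    {"x":0,"y":0,"z":4,"twist":0,"grip":-1},
    {"x":0,"y":0,"z":2,"twist":0,"grip":-1},
    {"x":0,"y":0,"z":1,"twist":0,"grip":-1},
    {"x":0,"y":0,"z":0.4,"twist":0,"grip":-1},
    {"x":0,"y":0,"z":0,"twist":0,"grip":-1},
    {"x":0,"y":0,"z":0,"twist":0,"grip":-1},
  ],
)

```text
clock: 15.28
eef_pos: [0.5559, -0.2042, 0.0532]
ee_rot: [0.002, 1.0, -0.0, 0.001]
ft_force: [0.3, -0.6, -1.4]
gripper_width: 0.54
grasp_force: 61.9
```

```bash
python3 - <<'E'
from h import *
go(.433,.127,.2,150)
E
```

```text
at [ 0.5559 -0.2042  0.0532] yaw 179.82 now-axes cm [ 12.38  33.07 -14.72] twist 0.52 after-twist cm [ 27.18  22.53 -14.73]
```

>>> step_arm(
  steps=[
    {"x":0,"y":0,"z":0.15,"twist":0,"grip":-1},
    {"x":0,"y":0,"z":0,"twist":0,"grip":0.4},
    {"x":0,"y":0,"z":0,"twist":0,"grip":1},
    {"x":0,"y":0,"z":0,"twist":0,"grip":1},
    {"x":0,"y":0,"z":0,"twist":0,"grip":1},
    {"x":0,"y":0,"z":-4,"twist":0,"grip":1},
    {"x":0,"y":0,"z":-5,"twist":0,"grip":1},
    {"x":0,"y":0,"z":-6,"twist":0,"grip":1},
    {"x":1.2,"y":3.3,"z":0,"twist":0,"grip":1},
    {"x":1.6,"y":4.3,"z":0,"twist":0,"grip":1},
    {"x":1.6,"y":4.3,"z":0,"twist":0,"grip":1},
    {"x":1.6,"y":4.3,"z":0,"twist":0,"grip":1},
    {"x":1.6,"y":4.3,"z":0,"twist":0,"grip":1},
    {"x":1.6,"y":4.3,"z":0,"twist":0,"grip":1},
    {"x":1.6,"y":4.3,"z":0,"twist":0,"grip":1},
    {"x":1.6,"y":4,"z":0,"twist":0.13,"grip":1},
    {"x":0,"y":0,"z":0,"twist":0.13,"grip":1},
    {"x":0,"y":0,"z":0,"twist":0.13,"grip":1},
    {"x":0,"y":0,"z":0,"twist":0.13,"grip":1},
    {"x":0,"y":0,"z":0,"twist":0,"grip":1},
  ],
)

```text
clock: 17.77
eef_pos: [0.4323, 0.1275, 0.2009]
ee_rot: [0.258, 0.966, 0.0, 0.0]
ft_force: [-0.3, 0.5, 0.5]
gripper_width: 1.001
grasp_force: 0.0
```

```bash
python3 - <<'E'
from h import *
p,d,X,k=snap("top")
m=(abs(X[...,2]-.103)<.006)&(np.hypot(X[...,0]-.555,X[...,1]+.203)<.045)
q=X[m];print("red",((q.max(0)+q.min(0))/2).round(4),q.mean(0).round(4))
go(.433,.127,.047,150)
E
```

```text
red [ 0.5552 -0.2053  0.1042] [ 0.5553 -0.2046  0.1041]
at [0.4324 0.1274 0.2008] yaw 150.18 now-axes cm [-7.000e-02 -1.000e-02  1.538e+01] twist 0.003 after-twist cm [-7.000e-02 -1.000e-02  1.538e+01]
```

>>> step_arm(
  steps=[
    {"x":-0.1,"y":0,"z":4,"twist":0,"grip":1},
    {"x":0,"y":0,"z":4,"twist":0,"grip":1},
    {"x":0,"y":0,"z":4,"twist":0,"grip":1},
    {"x":0,"y":0,"z":2.4,"twist":0,"grip":1},
    {"x":0,"y":0,"z":1,"twist":0,"grip":1},
    {"x":0,"y":0,"z":0,"twist":0,"grip":1},
    {"x":0,"y":0,"z":0,"twist":0,"grip":-1},
    {"x":0,"y":0,"z":0,"twist":0,"grip":-1},
    {"x":0,"y":0,"z":0,"twist":0,"grip":-1},
    {"x":0,"y":0,"z":0,"twist":0,"grip":-1},
    {"x":0,"y":0,"z":0,"twist":0,"grip":-1},
    {"x":0,"y":0,"z":0,"twist":0,"grip":-1},
  ],
)

```text
clock: 19.32
eef_pos: [0.4342, 0.127, 0.048]
ee_rot: [0.259, 0.966, 0.0, 0.001]
ft_force: [-1.0, -0.3, 10.5]
gripper_width: 0.536
grasp_force: 59.7
```

>>> step_arm(
  steps=[
    {"x":0,"y":0,"z":-2,"twist":0,"grip":-1},
    {"x":0,"y":0,"z":-3,"twist":0,"grip":-1},
    {"x":-1.5,"y":2,"z":0,"twist":0,"grip":-1},
    {"x":-2,"y":3,"z":0,"twist":0,"grip":-1},
    {"x":-2,"y":3,"z":0,"twist":0,"grip":-1},
    {"x":-1.5,"y":2.2,"z":0,"twist":0,"grip":-1},
    {"x":0,"y":0,"z":0,"twist":0,"grip":-1},
    {"x":0,"y":0,"z":2,"twist":0,"grip":-1},
    {"x":0,"y":0,"z":1,"twist":0,"grip":-1},
    {"x":0,"y":0,"z":0,"twist":0,"grip":-1},
    {"x":0,"y":0,"z":0,"twist":0,"grip":-1},
  ],
)

```text
clock: 20.7
eef_pos: [0.545, 0.1802, 0.0674]
ee_rot: [0.259, 0.966, 0.0, 0.0]
ft_force: [0.6, 0.2, -2.3]
gripper_width: 0.537
grasp_force: 62.3
```

```bash
python3 - <<'E'
from h import *
go(.545,.1805,.0515,150)
E
```

```text
at [0.545  0.1802 0.0674] yaw 150.01 now-axes cm [0.02 0.02 1.59] twist 0.0 after-twist cm [0.02 0.02 1.59]
```

>>> step_arm(
  steps=[
    {"x":0,"y":0,"z":1,"twist":0,"grip":-1},
    {"x":0,"y":0,"z":0.55,"twist":0,"grip":-1},
    {"x":0,"y":0,"z":0,"twist":0,"grip":-1},
    {"x":0,"y":0,"z":0,"twist":0,"grip":0.4},
    {"x":0,"y":0,"z":0,"twist":0,"grip":1},
    {"x":0,"y":0,"z":0,"twist":0,"grip":1},
    {"x":0,"y":0,"z":0,"twist":0,"grip":1},
    {"x":0,"y":0,"z":-4,"twist":0,"grip":1},
    {"x":0,"y":0,"z":-5,"twist":0,"grip":1},
    {"x":0,"y":0,"z":-5,"twist":0,"grip":1},
    {"x":0,"y":0,"z":-5,"twist":0,"grip":1},
    {"x":4,"y":2,"z":0,"twist":0,"grip":1},
    {"x":4,"y":2,"z":0,"twist":0,"grip":1},
    {"x":4,"y":2,"z":0,"twist":0,"grip":1},
    {"x":4,"y":2,"z":0,"twist":0,"grip":1},
    {"x":2,"y":2,"z":0,"twist":-0.1,"grip":1},
    {"x":0,"y":0,"z":0,"twist":0,"grip":1},
    {"x":0,"y":0,"z":0,"twist":0,"grip":1},
  ],
)

```text
clock: 22.95
eef_pos: [0.439, 0.3564, 0.2412]
ee_rot: [0.211, 0.978, -0.0, -0.0]
ft_force: [0.1, -0.1, -0.7]
gripper_width: 0.997
grasp_force: 0.0
```

```bash
python3 - <<'E'
from h import *
p,d,X,k=snap("wrist"); save("f.png",p,1)
Z=X[...,2];N=np.hypot(X[...,0]-.484,X[...,1]-.332)<.07
rect(X,N&(Z>.02)&(Z<.04));rect(X,N&(Z>.095)&(Z<.115))
g=(p[...,1]>p[...,0]*1.5)&(p[...,1]>p[...,2]*1.5)
rect(X,N&g&(Z>.085)&(Z<.115))
print(np.nanpercentile(Z[N&g],[5,50,95]))
go(.484,.332,.071,155.9)
p,d,X,k=snap("top")
m=(abs(X[...,2]-.103)<.006)&(np.hypot(X[...,0]-.545,X[...,1]-.18)<.045)
q=X[m];print("blue",((q.max(0)+q.min(0))/2).round(4),q.mean(0).round(4))
E
```

```text
[484.3 333.8] [30.5 98.1] 66.04 955
[484.9 333.4] [11.6 44.9] 65.6 424
[0. 0.] [0. 0.] 0.0 0
nan
at [0.4392 0.3561 0.2412] yaw 155.65 now-axes cm [-5.07 -0.35 17.02] twist -0.004 after-twist cm [-5.07 -0.37 17.02]
blue [0.5442 0.1799 0.103 ] [0.5438 0.1794 0.1038]
  return np.nanmean(a, axis, out=out, keepdims=keepdims)
```

View pics/f.png

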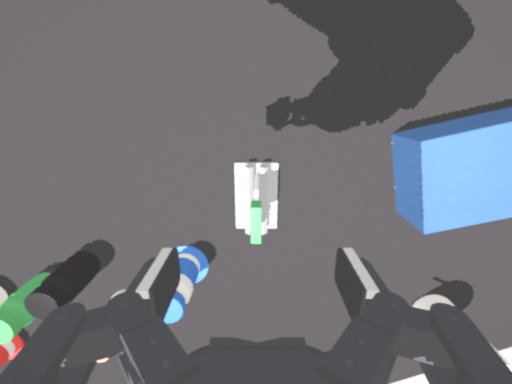

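The green bar at (256,222) is upright in the grey stand, and it measures (0.485, 0.333). The blue bottle is on its pad. Next I'll grasp the bar.

>>> step_arm(
  steps=[
    {"x":-2.5,"y":-0.1,"z":0,"twist":0,"grip":1},
    {"x":-2.6,"y":-0.1,"z":0,"twist":0,"grip":1},
    {"x":0,"y":0,"z":4,"twist":0,"grip":1},
    {"x":0,"y":0,"z":5,"twist":0,"grip":1},
    {"x":0,"y":0,"z":4,"twist":0,"grip":1},
    {"x":0,"y":0,"z":2.5,"twist":0,"grip":1},
    {"x":0,"y":0,"z":1.5,"twist":0,"grip":1},
    {"x":0,"y":0,"z":0,"twist":0,"grip":1},
    {"x":0,"y":0,"z":0,"twist":0,"grip":-1},
    {"x":0,"y":0,"z":0,"twist":0,"grip":-1},
    {"x":0,"y":0,"z":0,"twist":0,"grip":-1},
    {"x":0,"y":0,"z":0,"twist":0,"grip":-1},
    {"x":0,"y":0,"z":0,"twist":0,"grip":-1},
    {"x":0,"y":0,"z":0,"twist":0,"grip":-1},
    {"x":0,"y":0,"z":0,"twist":0,"grip":-1},
    {"x":0,"y":0,"z":0,"twist":0,"grip":-1},
  ],
)

```text
clock: 25.05
eef_pos: [0.4848, 0.3343, 0.0718]
ee_rot: [0.21, 0.978, 0.0, 0.0]
ft_force: [-0.5, -1.4, 6.3]
gripper_width: 0.129
grasp_force: 59.2
```

```bash
python3 - <<'E'
from h import *
go(.478,-.3563,.24,176.5)
E
```

```text
at [0.4848 0.3343 0.0718] yaw 155.75 now-axes cm [-27.75 -63.24 -16.85] twist -0.362 after-twist cm [ -3.54 -68.96 -16.86]
```

>>> step_arm(
  steps=[
    {"x":0,"y":0,"z":-2,"twist":0,"grip":-1},
    {"x":0,"y":0,"z":-3,"twist":0,"grip":-1},
    {"x":0,"y":0,"z":-4,"twist":0,"grip":-1},
    {"x":0,"y":0,"z":-4,"twist":0,"grip":-1},
    {"x":0,"y":0,"z":-3,"twist":0,"grip":-1},
    {"x":0,"y":0,"z":0,"twist":-0.12,"grip":-1},
    {"x":0,"y":0,"z":0,"twist":-0.12,"grip":-1},
    {"x":0,"y":0,"z":0,"twist":-0.12,"grip":-1},
    {"x":0,"y":0,"z":0,"twist":0,"grip":-1},
    {"x":-0.3,"y":-3,"z":0,"twist":0,"grip":-1},
    {"x":-0.2,"y":-4,"z":0,"twist":0,"grip":-1},
    {"x":-0.2,"y":-4,"z":0,"twist":0,"grip":-1},
    {"x":-0.2,"y":-4,"z":0,"twist":0,"grip":-1},
    {"x":-0.2,"y":-4,"z":0,"twist":0,"grip":-1},
    {"x":-0.2,"y":-4,"z":0,"twist":0,"grip":-1},
    {"x":-0.2,"y":-4,"z":0,"twist":0,"grip":-1},
    {"x":-0.2,"y":-4,"z":0,"twist":0,"grip":-1},
    {"x":-0.2,"y":-4,"z":0,"twist":0,"grip":-1},
    {"x":0,"y":0,"z":0,"twist":0,"grip":-1},
  ],
)

```text
clock: 27.42
eef_pos: [0.4814, -0.0186, 0.2312]
ee_rot: [0.035, 0.999, -0.0, -0.0]
ft_force: [-0.8, 0.8, -1.1]
gripper_width: 0.127
grasp_force: 58.8
```

>>> step_arm(
  steps=[
    {"x":-0.2,"y":-4,"z":0,"twist":0,"grip":-1},
    {"x":-0.2,"y":-4,"z":0,"twist":0,"grip":-1},
    {"x":-0.2,"y":-4,"z":0,"twist":0,"grip":-1},
    {"x":-0.2,"y":-4,"z":0,"twist":0,"grip":-1},
    {"x":-0.2,"y":-4,"z":0,"twist":0,"grip":-1},
    {"x":-0.2,"y":-4,"z":0,"twist":0,"grip":-1},
    {"x":-0.2,"y":-4,"z":0,"twist":0,"grip":-1},
    {"x":-0.2,"y":-4,"z":0,"twist":0,"grip":-1},
    {"x":0,"y":-2,"z":0,"twist":0,"grip":-1},
    {"x":0,"y":0,"z":0,"twist":0,"grip":-1},
    {"x":0,"y":0,"z":0,"twist":0,"grip":-1},
  ],
)

```text
clock: 28.8
eef_pos: [0.4761, -0.3554, 0.2313]
ee_rot: [0.032, 1.0, 0.0, -0.0]
ft_force: [-0.9, 0.1, -1.4]
gripper_width: 0.128
grasp_force: 58.9
```

```bash
python3 - <<'E'
from h import *
go(.478,-.3563,.11,176.5)
p,d,X,k=snap("wrist"); save("g.png",p,1)
Z=X[...,2]
# plate points: below bar, and bar top
N=np.hypot(X[...,0]-.478,X[...,1]+.3563)<.075
print("rack");rect(X,N&(Z>.018)&(Z<.04)); rect(X,N&(Z>.052)&(Z<.07))
E
```

```text
at [ 0.4761 -0.3554  0.2313] yaw 176.39 now-axes cm [-0.2  -0.09 12.13] twist -0.002 after-twist cm [-0.2  -0.09 12.13]
rack
[ 478.3 -356.4] [78.9 99.8] 85.98 2768
[ 477.8 -356.5] [44.  69.6] 86.37 440
```

View pics/g.png

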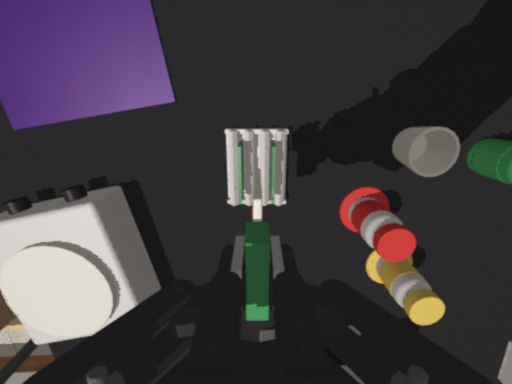

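The plate hangs straight from the grip at (258,210) and is aligned with the middle slot. Next I'll lower it in stages.

>>> step_arm(
  steps=[
    {"x":-0.2,"y":-0.1,"z":3,"twist":0,"grip":-1},
    {"x":0,"y":0,"z":3,"twist":0,"grip":-1},
    {"x":0,"y":0,"z":3,"twist":0,"grip":-1},
    {"x":0,"y":0,"z":2,"twist":0,"grip":-1},
    {"x":0,"y":0,"z":1,"twist":0,"grip":-1},
    {"x":0,"y":0,"z":0.8,"twist":0,"grip":-1},
    {"x":0,"y":0,"z":0,"twist":0,"grip":-1},
    {"x":0,"y":0,"z":0,"twist":0,"grip":-1},
  ],
)

```text
clock: 29.85
eef_pos: [0.4782, -0.3581, 0.104]
ee_rot: [0.032, 0.999, -0.0, 0.0]
ft_force: [0.3, -0.6, -1.3]
gripper_width: 0.13
grasp_force: 59.1
```

```bash
python3 - <<'E'
from h import *
go(.478,-.3564,.072,176.4)
E
```

```text
at [ 0.4782 -0.3581  0.104 ] yaw 176.37 now-axes cm [0.03 0.17 3.2 ] twist -0.0 after-twist cm [0.03 0.17 3.2 ]
```

>>> step_arm(
  steps=[
    {"x":0,"y":0.15,"z":0.4,"twist":0,"grip":-1},
    {"x":0,"y":0,"z":0.5,"twist":0,"grip":-1},
    {"x":0,"y":0,"z":0.5,"twist":0,"grip":-1},
    {"x":0,"y":0,"z":0.5,"twist":0,"grip":-1},
    {"x":0,"y":0,"z":0,"twist":0,"grip":-1},
    {"x":0,"y":0,"z":0,"twist":0,"grip":-1},
  ],
)

```text
clock: 30.6
eef_pos: [0.478, -0.3564, 0.0843]
ee_rot: [0.032, 0.999, -0.0, 0.0]
ft_force: [-1.0, -0.4, -1.4]
gripper_width: 0.129
grasp_force: 59.1
```

>>> step_arm(
  steps=[
    {"x":0,"y":0,"z":0.4,"twist":0,"grip":-1},
    {"x":0,"y":0,"z":0.4,"twist":0,"grip":-1},
    {"x":0,"y":0,"z":0.3,"twist":0,"grip":-1},
    {"x":0,"y":0,"z":0,"twist":0,"grip":-1},
    {"x":0,"y":0,"z":0,"twist":0,"grip":-1},
  ],
)

```text
clock: 31.22
eef_pos: [0.4779, -0.3564, 0.0733]
ee_rot: [0.032, 0.999, -0.0, 0.0]
ft_force: [-0.8, -0.2, -0.1]
gripper_width: 0.13
grasp_force: 59.1
```

>>> step_arm(
  steps=[
    {"x":0,"y":0,"z":0.15,"twist":0,"grip":-1},
    {"x":0,"y":0,"z":0,"twist":0,"grip":-1},
    {"x":0,"y":0,"z":0,"twist":0,"grip":-0.5},
    {"x":0,"y":0,"z":0,"twist":0,"grip":0},
    {"x":0,"y":0,"z":0,"twist":0,"grip":0},
    {"x":0,"y":0,"z":-2,"twist":0,"grip":0},
    {"x":0,"y":0,"z":-4,"twist":0,"grip":0},
    {"x":0,"y":0,"z":-5,"twist":0,"grip":0.5},
    {"x":2.5,"y":0,"z":-5,"twist":0,"grip":1},
    {"x":2.5,"y":0,"z":-2,"twist":0,"grip":1},
    {"x":0,"y":0,"z":0,"twist":0,"grip":1},
    {"x":0,"y":0,"z":0,"twist":0,"grip":1},
  ],
)

```text
clock: 32.72
eef_pos: [0.4282, -0.3531, 0.2512]
ee_rot: [0.032, 0.999, 0.0, -0.0]
ft_force: [-0.1, -0.4, -0.5]
gripper_width: 1.001
grasp_force: 0.0
```

```bash
python3 - <<'E'
from h import *
p,d,X,k=snap("wrist"); save("i.png",p,1)
Z=X[...,2];N=np.hypot(X[...,0]-.478,X[...,1]+.3563)<.06
rect(X,N&(Z>.085)&(Z<.12)); print(np.nanpercentile(Z[N&(Z>.085)],[10,50,90]))
p,d,X,k=snap("top")
for n,c in dict(y=(.65,-.16),r=(.555,-.203),b=(.545,.18)).items():
    m=(abs(X[...,2]-.103)<.006)&(np.hypot(X[...,0]-c[0],X[...,1]-c[1])<.045)
    q=X[m];print(n,((q.max(0)+q.min(0))/2).round(4),q.mean(0).round(4))
save("j.png",p[100:280,90:430],2.2)
E
```

```text
[ 478.  -356.3] [10.7 45. ] 86.41 406
[0.1027948  0.10449241 0.29566638]
y [ 0.6487 -0.159   0.1034] [ 0.649  -0.1581  0.1039]
r [ 0.5552 -0.2049  0.1041] [ 0.5553 -0.2048  0.1039]
b [0.5441 0.1799 0.1028] [0.544  0.1794 0.104 ]
```

View pics/i.png

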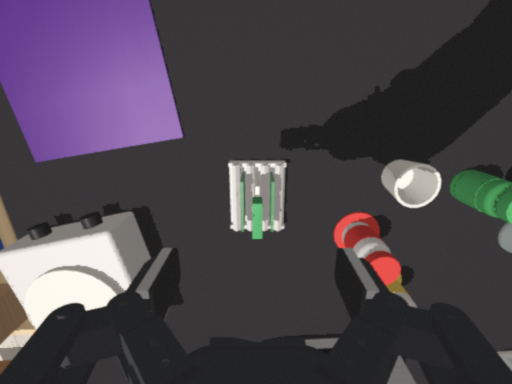

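View pics/j.png

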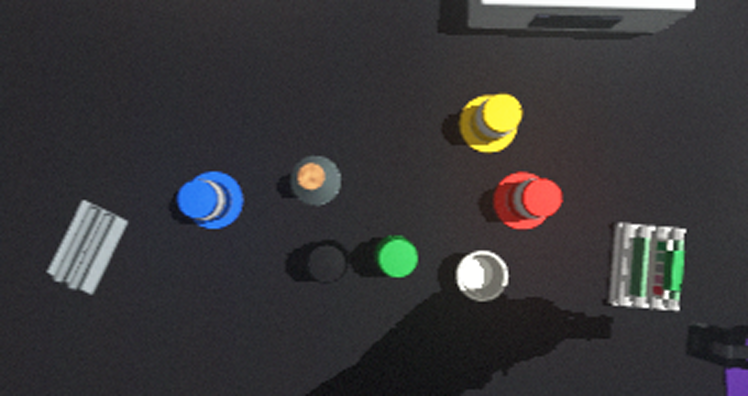

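The bar top stands at 0.103–0.104 m, which means the plate is fully home at 8 mm + 95 mm, and it is centred in the middle slot. All three bottles stand within about 2 mm of their pad centres. The flask and cup have not moved.

```bash
python3 -c "
from cell import r
print(r.close_job())"
```

```text
the job is handed in; nothing more can be done
None
```

The job is handed in at about 33 s: each bottle stands upright on the pad of its cap's colour, the chart plate is fully home in the rack's middle slot, and the flask and cup were left where they stood.

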